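# Clamp the solvent jug in the vise and take off its push-and-turn cap

### The job

Crank the vise handle clockwise (seen from the handle's end) until the sliding jaw grips the flat-sided white solvent jug firmly, and let go of the handle. Then press the jug's safety cap all the way down, twist it anticlockwise (seen from above) about a sixth of a turn while pressing, and lift it straight off. Finish while still holding the cap level in the gripper, above the open neck and at least a few centimetres clear of it, with the jug upright and still clamped; do not disturb the other things on the bench.

Things in the scene. Friction and masses are not known exactly. Their poses are not given: they have to be found in the camera images.
- vise: grey machine vise fixed to the table, 110 mm wide (x), 205 mm long (y) plus crank. Origin: on the table under the mouth, z up. The jug stands on its bed, 30 mm up. Fixed jaw on the +y side: face at y = +36, top 95 mm up. The sliding jaw closes towards +y. Screw axis along y at x = 0, 90 mm up; the crank turns in place on its -y end, arm at y = -130 to -141 mm.
- vise_crank (a joint): crank angle, rad, 0 to 15, starts at 0 to 4. 0: arm straight up; grows clockwise seen from the handle's end (looking along the vise's +y), which closes the jaw, 2 mm per rad. At angle q the handle is at x = 45 sin q, z = 90 + 45 cos q mm in the vise's frame. Friction 0.2 Nm (4.5 N at the handle) holds it where it is let go. The jug is touched by both jaws at about 8; 9 is a firm grip.
- vise_jaw: sliding jaw, steel-faced grey block 110 mm wide (x), 32 mm long (y), 65 mm tall, top 95 mm above the table. Origin: lower edge of its gripping face, mid-width; axes as the vise's. Its origin is at y = -40 mm plus 2 mm per rad of the crank in the vise's frame; at y = -24 mm the jug is held between both jaws. From there the screw's springy nut gives 60 N of grip per further rad, and the handle resists with 3 N more per rad.
- crank_handle (a point): grasp point on the axis of the crank's black handle, at y = -197 mm in the vise's frame. The handle is a round bar, 16 mm in diameter, 85 mm long, parallel to the vise's y, from y = -139 to -224 mm. It spins freely on the arm, so it can be carried round in a grasp from above; it runs on a circle of 45 mm radius. This point's own axes spin with the bar: use the vise's.
- jug: flat-sided white plastic jug standing loose in the vise's mouth, 90 mm (x) x 60 mm (y), 100 mm tall to the shoulder, about 0.55 kg; above the shoulder a collar 46 mm across, up to 110 mm, then the neck, 38 mm across, up to 125 mm, with a sprung black seal on top. Origin: centre of its underside, z up.
- cap: grey ribbed cap, 46 mm across, 30 mm tall, 40 g. Origin: centre of its lower rim, z up; seated it is 115 mm above the jug's origin. A spring pushes it up with 5.5 N; 10 N press it 5 mm down onto the collar. Only when 4 mm or more down does it turn: anticlockwise from above. It lifts free at 34 to 90 degrees (60 is best; stop at 90), not before.
- palette_knife: bystander, to be left alone: palette knife (flat spatula with a wooden handle) lying on the table between robot and vise
- gesso_brush: bystander, to be left alone: flat brush lying beyond the vise
- tack_hammer: bystander, to be left alone: small hammer lying on the left
- carving_tool: bystander, to be left alone: small carving tool lying on the right, near side
- wax_jar: bystander, to be left alone: amber glass jar, 64 mm across, 75 mm tall, on the left
- sanding_block: bystander, to be left alone: cork sanding block, 110 x 65 x 35 mm, on the right
- moulding: bystander, to be left alone: gilt moulding offcut, 160 mm long, far right
Things that resemble listed ones, but are neither listed nor needed, are in the scene too. What is meant by the cap is not green or orange, and is the larger of those in its own colour.

How it is judged:
On the way, in this order (a step that is already met when the one before it is completed fails the run):
1. the jug is clamped in the vise (jaw pressing with more than 12 N) and the handle is let go (contact force between vise_jaw and jug above 12 N and contact force between the fingers and vise below 0.3 N), for 0.2 s.
2. the cap is pressed down at least 3.5 mm on the clamped jug (z of cap in the frame of jug below 0.1115 m and contact force between vise_jaw and jug above 12 N), for 0.2 s.
At the end, for the whole second after the job is handed in: The cap is held in the fingers, level within 0.3 rad, at rest, its rim 30 to 200 mm above where it sat, within 40 mm of the jug's axis sideways, clear of the jug; the jug stands upright (0.08 rad) on the vise's bed (6 mm), the sliding jaw still pressing it with over 12 N (z of cap in the frame of jug between 0.145 and 0.315 m and horizontal distance between cap and jug below 0.04 m and angle between cap's own z axis and vertical below 0.3 rad and contact force between the fingers and cap above 2 N and contact force between cap and jug below 0.1 N and linear speed of cap below 0.03 m/s and contact force between vise_jaw and jug above 12 N and angle between jug's own z axis and vertical below 0.08 rad and z of jug in the frame of vise below 0.036 m); the arm keeps its last pose, push and grip.
It fails at once if the jug is tipped more than 0.2 rad or pulled up more than 15 mm (angle between jug's own z axis and vertical above 0.2 rad or z of jug in the frame of vise above 0.045 m).
It fails at once if a bystander is moved more than 30 mm (distance of any of palette_knife, gesso_brush, tack_hammer, carving_tool, wax_jar, sanding_block, moulding from where it was at the start of the episode above 0.03 m).
It also fails if it takes over 61 s, if anything falls off the work surface, if the arm or the gripper's body presses on something with over 40 N, if the wrist force passes 120 N, or if a joint passes its speed limit or range.

### The arm

A 6-joint arm with a two-finger parallel gripper is mounted at the origin on the work surface. World frame = base frame: x ahead of the robot, y to its left, z up, the work surface at z = 0. Lengths are in m, angles in rad, forces in N, time in s.
With the tool pointing down it reaches from about 0.4 to 0.825 m from the base axis. Payload 7 kg.
Tool frame: the origin (TCP) lies midway between the tips of the shut fingers; the grasp point (between the pads) lies hold_point_z behind it (hold_point_z is the distance from the TCP to the grasp point, in m); z points along the fingers, y is the line along which they close (so a half turn about z gives the same grasp; the last joint's range is limited). The gripper opens to 88 mm and grips with 3 to 60 N. Pads are 19 mm wide; open, the fingers measure 130 mm over their backs; the gripper's body (78 mm by 193 mm) begins 47 mm behind the grasp point.
Start: joints at [1.497, 0.359, 0.012, 0, -1.224, -0.288], TCP at [0.239, 0.631, 0.227] pointing down, gripper open.
Joint ranges: [-3.07, 3.07], [-1.43, 2.12], [-1.02, 1.25], [-3.03, 1.67], [-3.05, -0], [-3.03, 3.03]. Speed limits (rad/s): [2.39, 2.39, 3.01, 3.14, 3.14, 3.14].

### API

Orientations are given as [roll, pitch, yaw] about the fixed x, y, z axes, in that order (R = Rz(yaw) Ry(pitch) Rx(roll)).
In Python, from station import * gives the robot as it stands.
- The arm moves only by the tool apply_moves, never from a script. Its argument "steps" is a list of rows, each an object with "translation": the shift along the world's x, y, z scaled (see below), a list of three; "rotation": the turn, a rotation vector about the world's x, y, z scaled (see below), a list of three. A call has exactly 10 rows; each row is the pose to reach, as a shift and turn from the pose commanded when the call began; what a row does not reach only later rows make up. The controller multiplies each number of a shift by 250 mm and each number of a turn by 30 degrees. A row lasts 1/12 s, in which the tool goes at most 41.7 mm and 7.16 degrees, less where a joint would pass 70% of its speed; a pose out of reach is approached as far as the arm can. A call with a number of a shift or a turn outside -1 to 1 is refused whole. A call with a gripper value outside its range is refused whole. "jaw" is the closure, from -1 (fully open) to 1 (shut), so that 0 is half open, set as the call begins (left out, the last holds). The fingers move at their own pace and stop on an object; "newtons" is the grip in N (left out, the last holds). Time passes only in rows, so rows that repeat a pose let the fingers close, or fill a call up. It gives the time, the measured TCP pose, the force, the opening and the grip force at its end, in the units of the state.
- get_state(): the state, without advancing time (a new reading comes with each control period).
- grab_frame(name): name is "scene" or "side" or "wrist"; returns the picture (420x560x3 uint8, blue, green, red); there is no depth.
- camera_model(name): a dict with "fx", "fy", "cx", "cy" (pixels), "k1" (the pictures are not rectified: a ray, as slopes to the right and down, at radius r is drawn at 1 + k1 r^2 times it, then the intrinsics apply), "xyz" and "rotation" of the camera in the world. Camera axes: x right, y down, z forward; pixel columns grow to the right and rows downward; lengths in m; the calibration is good to about 2 mm. A picture is of the moment at which its call begins: read the wrist's pose just before it. camera_model takes no time and is no camera call; for the wrist camera it gives the pose at the moment of the call.
- job_done(): hands the job in; it is judged then, once.
The state is a dict: "t": time; "q": joint angles; "qd": joint speeds; "joint_efforts": joint torques, N m; "eef_pos": TCP position; "ee_rot": TCP orientation; "force": force on the tool from outside, world axes, zero at the start; "moment": the same for the moment, N m; "width": finger opening in m; "gripper_force": force on a finger pad.
Only numpy, scipy, OpenCV 4.12 (cv2) and the standard library are available. Lean on these libraries where they do the work, as an engineer would, in place of code of your own. Each camera call takes 0.05 s, during which the arm holds its last target. There are 200 camera calls.

## Working session

There is one attempt and no reset: what is moved stays moved. The work goes in short steps, Python scripts to look and compute and a tool call to move; the robot and the scene stay as the last step left them, time stands still between calls to the robot, and variables do not carry over. Pictures are saved under pics/ and viewed, at most 10 in all, crops included, and the job is handed in when it is done.

Besides the shell and the picture viewer there is one more tool, called after "Call:" as name(argument=value, ...) on one line, values as JSON. apply_moves: Moves the arm, as the interface text tells. Shifts and turns lie within -1 to 1; 1 stands for 250 mm of shift or 30 degrees of turn. Its arguments: {"type":"object","properties":{"steps":{"type":"array"},"jaw":{"type":"number"},"newtons":{"type":"number"}},"required":["steps"]}

```bash
mkdir -p pics; ls; python3 - <<'E'
from station import *
import cv2
for n in ["scene","side"]:
    f=grab_frame(n); cv2.imwrite(f"pics/{n}0.png",f); m=camera_model(n); print(n,m)
print(get_state())
E
```

```text
pics
scene {'fx': 510.6205589230927, 'fy': 510.6205589230927, 'cx': 278.6186339689236, 'cy': 201.25288474734378, 'k1': -0.06022269916319019, 'xyz': array([1.39151357, 0.35321297, 0.89513001]), 'rotation': array([-2.28785563,  0.0029348 ,  1.95817477])}
side {'fx': 473.4972528812897, 'fy': 473.4972528812897, 'cx': 280.24928584681066, 'cy': 205.19030592703666, 'k1': -0.04238574092526747, 'xyz': array([ 0.29200023, -0.74613972,  0.72393468]), 'rotation': array([-2.22076044, -0.02287467, -0.35427008])}
{'t': 0.1, 'q': array([ 1.49705758e+00,  3.59281090e-01,  1.11301742e-02, -3.18867733e-04,
       -1.22414395e+00, -2.88101763e-01]), 'qd': array([-0.00021764, -0.00295536,  0.0018939 ,  0.00052654, -0.00150604,
       -0.00120767]), 'joint_efforts': array([-2.21846560e-03, -5.84167349e+01,  2.93753010e+01,  7.01553270e+00,
        1.01927086e-02, -5.61882530e-05]), 'eef_pos': array([0.23881101, 0.630843  , 0.2257278 ]), 'ee_rot': array([ 3.14007069e+00, -1.38406198e-04, -3.61948968e-01]), 'force': array([ 0.0028126 , -0.26083188, -0.37235638]), 'moment': array([-0.01672753,  0.05502995,  0.00911561]), 'gripper_force': 0.0, 'width': 0.08759434836012935}
```

View pics/scene0.png

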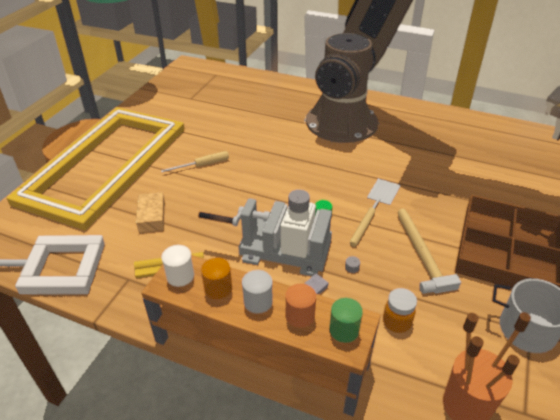

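View pics/side0.png

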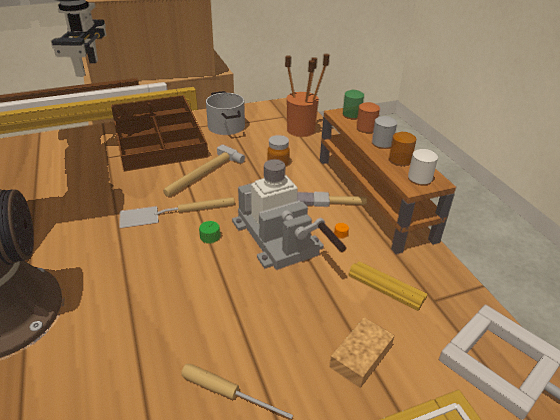

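```bash
python3 -c "
import station;print([n for n in dir(station) if n[0]!='_']); print(getattr(station,'hold_point_z',None))"
```

```text
['Unreachable', 'camera_model', 'get_state', 'grab_frame', 'hold_point_z', 'job_done']
0.0188
```

```bash
cat > h.py <<'E'
import numpy as np, cv2
from scipy.spatial.transform import Rotation as R
from station import *
def ray(n,u,v,m=None):
    m=m or camera_model(n)
    xd=np.array([(u-m['cx'])/m['fx'],(v-m['cy'])/m['fy']]); x=xd.copy()
    for _ in range(20): x=xd/(1+m['k1']*(x@x))
    return np.array(m['xyz']), R.from_euler('xyz',m['rotation']).apply([x[0],x[1],1])
def plane(n,u,v,z,m=None):
    o,d=ray(n,u,v,m); return o+d*(z-o[2])/d[2]
def tri(*obs):
    A=np.zeros((3,3));b=np.zeros(3);L=[]
    for ob in obs:
        o,d=ray(*ob); d=d/np.linalg.norm(d); P=np.eye(3)-np.outer(d,d); A+=P;b+=P@o; L.append((o,P))
    p=np.linalg.solve(A,b); return p,[round(1e3*np.linalg.norm(P@(p-o)),1) for o,P in L]
def proj(n,p,m=None):
    m=m or camera_model(n)
    c=R.from_euler('xyz',m['rotation']).inv().apply(np.array(p)-m['xyz']); x=c[:2]/c[2]; x=x*(1+m['k1']*(x@x))
    return x*[m['fx'],m['fy']]+[m['cx'],m['cy']]
E
python3 - <<'E'
import cv2,numpy as np
a=cv2.imread('pics/scene0.png')[180:280,190:350]; b=cv2.imread('pics/side0.png')[155:275,225:355]
a=cv2.resize(a,None,fx=4.9,fy=4.9,interpolation=cv2.INTER_CUBIC); b=cv2.resize(b,None,fx=5,fy=5,interpolation=cv2.INTER_CUBIC)
cv2.imwrite('pics/c1.png',a);cv2.imwrite('pics/c2.png',b)
E
```

```text
(no output)
```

View pics/c1.png

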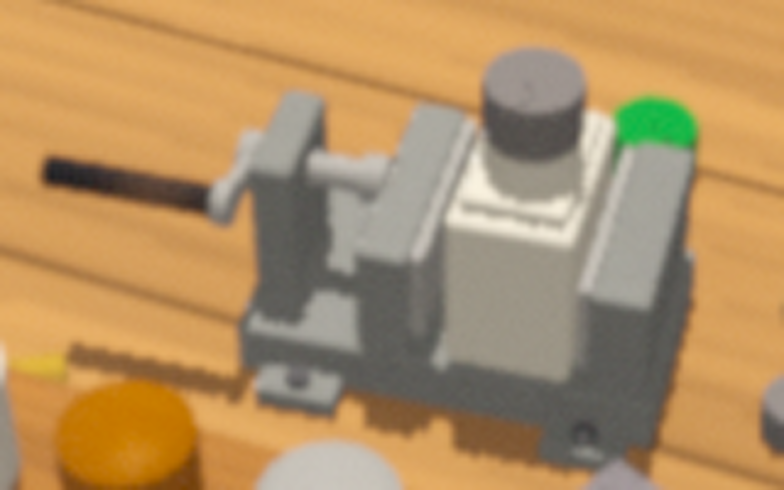

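View pics/c2.png

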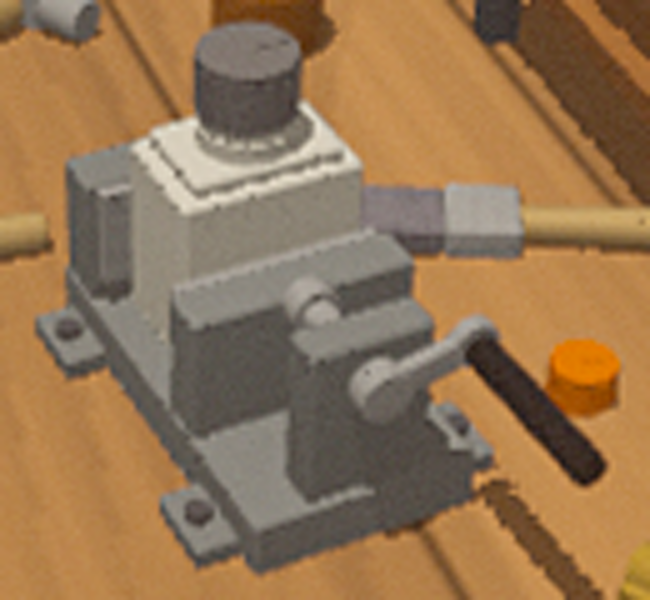

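```bash
python3 - <<'E'
from h import *
a=lambda u,v:("scene",190+(u-2)/4.9,180+(v-2)/4.9)
b=lambda u,v:("side",225+(u-2)/5,155+(v-2)/5)
np.set_printoptions(precision=4,suppress=True)
print('cap',*tri(a(535,82),b(248,57)))
t,e=tri(a(46,171),b(594,470)); print('tip',t,e)
n,e=tri(a(210,197),b(479,343)); print('near',n,e, np.linalg.norm(t-n)); 
d=n-t;print('yaw from handle',np.degrees(np.arctan2(d[1],d[0]))-90)
for nm,p,q in [('fixR',(650,305),(693,148)),('slL',(358,245),(420,103)),('slR',(412,260),(465,122)),('fixL',(585,288),(642,145))]:
    P=plane(*a(*p),.095);Q=plane(*a(*q),.095);print(nm,P,Q,np.linalg.norm(P-Q),np.degrees(np.arctan2(*(P-Q)[[1,0]])))
for nm,p in [('side slide near-left',(172,290)),('side slide right back',(412,268)),('slide front r',(372,230)),('fix left outer',(65,160))]:
    print(nm,plane(*b(*p),.095))
print('sliding jaw-handside', )
E
```

```text
cap [0.5924 0.0711 0.17  ] [np.float64(1.6), np.float64(1.6)]
tip [ 0.6591 -0.1484  0.0977] [np.float64(1.5), np.float64(1.5)]
near [ 0.6476 -0.0664  0.1006] [np.float64(0.1), np.float64(0.1)] 0.08288591355178476
yaw from handle 8.008009516830455
fixR [0.632  0.1438 0.095 ] [0.5249 0.1295 0.095 ] 0.10798756301723327 7.58021647670326
slL [0.6456 0.0077 0.095 ] [ 0.5435 -0.0039  0.095 ] 0.1027954709260872 6.45050652370071
slR [0.6454 0.0344 0.095 ] [0.5483 0.0217 0.095 ] 0.09793095214632101 7.456096069307134
fixL [0.6328 0.1133 0.095 ] [0.532  0.1063 0.095 ] 0.10100430635797251 3.996687351673662
side slide near-left [0.5402 0.015  0.095 ]
side slide right back [ 0.6442 -0.0037  0.095 ]
slide front r [0.6381 0.0276 0.095 ]
fix left outer [0.5238 0.1229 0.095 ]
sliding jaw-handside
```

```bash
python3 - <<'E'
from h import *
np.set_printoptions(precision=3,suppress=True)
y=np.radians(7.5);O=np.array([.587,.066]);X=np.array([np.cos(y),np.sin(y)]);Y=np.array([-X[1],X[0]])
def V(p): r=p[:2]-O; return np.array([r@X,r@Y])
for nm,n,u,v,z in [('orange','side',342,235,0),('moul','side',348,270,0.01),('moul','side',425,300,0.01),('moulS','scene',135,270,.01),
  ('blockA','side',366,321,.035),('B','side',393,338,.035),('C','side',331,350,.035),('D','side',360,368,.035),
  ('legFL','side',400,250,0),('leg2','side',440,245,0),('legback','side',324,162,0),('legS','scene',153,315,0),('legS2','scene',352,410,0)]:
    p=plane(n,u,v,z);print(nm,p[:2],V(p))
s=[('scene',145,290),('side',403,192)]
print(tri(('scene',300,292),('side',368,111)),tri(('scene',178,252),('side',424,157)))
hp=O+X*.044-Y*.197; print('handle grasp',hp)
for q in [0,1.37,3.14,4.7]:
  print(q,O+X*.045*np.sin(q)-Y*.197)
E
```

```text
orange [ 0.735 -0.013] [ 0.137 -0.098]
moul [ 0.691 -0.13 ] [ 0.077 -0.208]
moul [ 0.799 -0.257] [ 0.168 -0.348]
moulS [ 0.799 -0.248] [ 0.169 -0.339]
blockA [ 0.649 -0.281] [ 0.016 -0.352]
B [ 0.676 -0.331] [ 0.036 -0.405]
C [ 0.561 -0.317] [-0.076 -0.376]
D [ 0.592 -0.365] [-0.052 -0.428]
legFL [ 0.838 -0.103] [ 0.227 -0.2  ]
leg2 [ 0.936 -0.119] [ 0.322 -0.229]
legback [0.829 0.294] [0.27  0.195]
legS [ 0.885 -0.146] [ 0.268 -0.249]
legS2 [0.93  0.307] [0.371 0.194]
(array([0.873, 0.176, 0.212]), [np.float64(3.2), np.float64(3.2)]) (array([ 0.874, -0.061,  0.217]), [np.float64(3.5), np.float64(3.5)])
handle grasp [ 0.656 -0.124]
0 [ 0.613 -0.129]
1.37 [ 0.656 -0.124]
3.14 [ 0.613 -0.129]
4.7 [ 0.568 -0.135]
```

Call:
apply_moves(steps=[{"translation": [0.06,-0.1,0.05],"rotation": [0,0,-0.07]},{"translation": [0.12,-0.2,0.1],"rotation": [0,0,-0.14]},{"translation": [0.18,-0.3,0.15],"rotation": [0,0,-0.21]},{"translation": [0.24,-0.4,0.2],"rotation": [0,0,-0.28]},{"translation": [0.3,-0.5,0.2],"rotation": [0,0,-0.35]},{"translation": [0.36,-0.6,0.2],"rotation": [0,0,-0.42]},{"translation": [0.42,-0.7,0.2],"rotation": [0,0,-0.49]},{"translation": [0.48,-0.8,0.2],"rotation": [0,0,-0.56]},{"translation": [0.54,-0.9,0.2],"rotation": [0,0,-0.63]},{"translation": [0.6,-1,0.2],"rotation": [0,0,-0.7]}], jaw=-0.3, newtons=25)

```text
t: 0.93
eef_pos: [0.3892, 0.3798, 0.2763]
ee_rot: [3.141, 0.0, -0.73]
force: [1.4, 0.5, -0.6]
width: 0.057
gripper_force: 0.0
```

Call:
apply_moves(steps=[{"translation": [0.06,-0.1,0],"rotation": [0,0,-0.07]},{"translation": [0.12,-0.2,0],"rotation": [0,0,-0.14]},{"translation": [0.18,-0.3,0],"rotation": [0,0,-0.21]},{"translation": [0.24,-0.4,0],"rotation": [0,0,-0.28]},{"translation": [0.3,-0.5,0],"rotation": [0,0,-0.35]},{"translation": [0.36,-0.6,0],"rotation": [0,0,-0.42]},{"translation": [0.42,-0.7,0],"rotation": [0,0,-0.49]},{"translation": [0.48,-0.8,0],"rotation": [0,0,-0.56]},{"translation": [0.54,-0.9,0],"rotation": [0,0,-0.63]},{"translation": [0.6,-1,0],"rotation": [0,0,-0.7]}])

```text
t: 1.77
eef_pos: [0.5392, 0.1298, 0.2763]
ee_rot: [3.141, 0.0, -1.097]
force: [1.1, -0.3, 0.0]
width: 0.0569
gripper_force: 0.0
```

Call:
apply_moves(steps=[{"translation": [0.05,-0.1,0],"rotation": [0,0,-0.07]},{"translation": [0.1,-0.2,0],"rotation": [0,0,-0.14]},{"translation": [0.15,-0.3,0],"rotation": [0,0,-0.21]},{"translation": [0.2,-0.4,0],"rotation": [0,0,-0.28]},{"translation": [0.25,-0.5,0],"rotation": [0,0,-0.35]},{"translation": [0.3,-0.6,0],"rotation": [0,0,-0.42]},{"translation": [0.35,-0.7,0],"rotation": [0,0,-0.49]},{"translation": [0.4,-0.8,0],"rotation": [0,0,-0.56]},{"translation": [0.4,-0.9,0],"rotation": [0,0,-0.63]},{"translation": [0.4,-0.95,0],"rotation": [0,0,-0.66]}])

```text
t: 2.6
eef_pos: [0.6388, -0.1087, 0.2754]
ee_rot: [3.14, -0.0, -1.444]
force: [-0.5, 0.6, 1.3]
width: 0.057
gripper_force: 0.0
```

```bash
python3 - <<'E'
from h import *
import json
m=camera_model("wrist"); f=grab_frame("wrist"); cv2.imwrite("pics/w1.png",f)
print(m); json.dump({k:np.asarray(v).tolist() for k,v in m.items()},open('w1.json','w'))
print(proj("wrist",[.656,-.124,.098],m))
E
```

```text
{'fx': 351.6340532617725, 'fy': 351.6340532617725, 'cx': 278.2224071623021, 'cy': 213.456307925566, 'k1': -0.029330207671271875, 'xyz': array([ 0.64924898, -0.18966909,  0.43397607]), 'rotation': array([ 2.83060193e+00, -1.62454770e-03, -3.01438986e+00])}
[262.1011644 170.3886137]
```

View pics/w1.png

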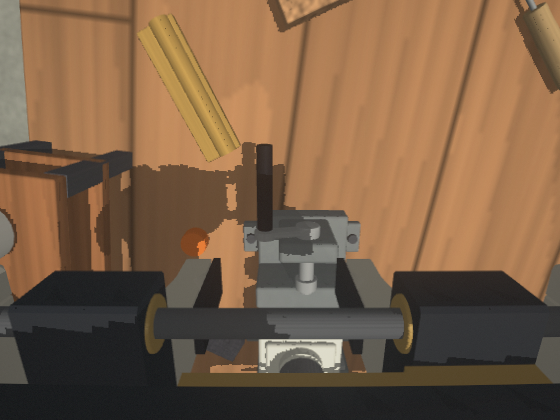

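```bash
python3 - <<'E'
from h import *
import json
np.set_printoptions(precision=4,suppress=True)
m=json.load(open('w1.json')); m['xyz']=np.array(m['xyz'])
f=cv2.imread('pics/w1.png').astype(int)
for r in (155,175,195,215): 
    s=np.where(f[r,250:285].sum(1)<130)[0]+250; print(r,s.min(),s.max(), plane('',(s.min()+s.max())/2,r,.098,m))
for u,v,z in [(264.5,146,.098),(265,230,.098),(307,265,.095),(307,280,.095)]:print(u,v,plane('',u,v,z,m))
# bolts holes symmetrical about axis at z~.01
print((plane('',251,237,.012,m)+plane('',352,237,.012,m))/2)
print(f[250:290:6,290:325].sum(2))
E
```

```text
Traceback (most recent call last):
ValueError: zero-size array to reduction operation minimum which has no identity
```

```bash
python3 - <<'E'
from h import *
import json
np.set_printoptions(precision=4,suppress=True)
m=json.load(open('w1.json')); m['xyz']=np.array(m['xyz'])
f=cv2.imread('pics/w1.png').astype(int)
for r in (155,175,195,215): 
    s=np.where(f[r,250:285,2]<75)[0]+250; print(r,s, plane('',s.mean(),r,.098,m) if len(s) else 0)
for u,v,z in [(264.5,146,.098),(265,230,.098),(307,265,.09),(307,280,.09)]:print(u,v,plane('',u,v,z,m))
print((plane('',251,237,.012,m)+plane('',352,237,.012,m))/2)
E
```

```text
155 [257 258 259 260 261 262 263 264 265 266 267 268 269 270 271] [ 0.6559 -0.139   0.098 ]
175 [257 258 259 260 261 262 263 264 265 266 267 268 269 270 271 272] [ 0.6532 -0.1198  0.098 ]
195 [257 258 259 260 261 262 263 264 265 266 267 268 269 270 271 272 282 283
 284] [ 0.648  -0.1003  0.098 ]
215 [257 258 259 260 261 262 263 264 265 266 267 268 269 270 271 272 273 274
 275 276 277 278 279 280 281 282 283 284] [ 0.6425 -0.08    0.098 ]
264.5 146 [ 0.6564 -0.1475  0.098 ]
265 230 [ 0.6461 -0.0634  0.098 ]
307 265 [ 0.5964 -0.026   0.09  ]
307 280 [ 0.5937 -0.0081  0.09  ]
[ 0.5975 -0.0274  0.012 ]
```

Call:
apply_moves(steps=[{"translation": [0.06,-0.06,-0.1],"rotation": [0,0,0]},{"translation": [0.06,-0.06,-0.2],"rotation": [0,0,0]},{"translation": [0.06,-0.06,-0.3],"rotation": [0,0,0]},{"translation": [0.06,-0.06,-0.4],"rotation": [0,0,0]},{"translation": [0.06,-0.06,-0.5],"rotation": [0,0,0]},{"translation": [0.06,-0.06,-0.6],"rotation": [0,0,0]},{"translation": [0.06,-0.06,-0.68],"rotation": [0,0,0]},{"translation": [0.06,-0.06,-0.74],"rotation": [0,0,0]},{"translation": [0.06,-0.06,-0.78],"rotation": [0,0,0]},{"translation": [0.06,-0.06,-0.78],"rotation": [0,0,0]}])

```text
t: 3.48
eef_pos: [0.6523, -0.1207, 0.0791]
ee_rot: [3.138, 0.001, -1.44]
force: [-1.6, -0.2, -0.1]
width: 0.0572
gripper_force: 0.0
```

Call:
apply_moves(steps=[{"translation": [0,0,0],"rotation": [0,0,0]},{"translation": [0,0,0],"rotation": [0,0,0]},{"translation": [0,0,0],"rotation": [0,0,0]},{"translation": [0,0,0],"rotation": [0,0,0]},{"translation": [0,0,0],"rotation": [0,0,0]},{"translation": [0,0,0],"rotation": [0,0,0]},{"translation": [0,0,0],"rotation": [0,0,0]},{"translation": [0,0,0],"rotation": [0,0,0]},{"translation": [0,0,0],"rotation": [0,0,0]},{"translation": [0,0,0],"rotation": [0,0,0]}], jaw=1, newtons=25)

```text
t: 4.32
eef_pos: [0.6539, -0.1213, 0.0817]
ee_rot: [3.142, -0.0, -1.44]
force: [-1.5, 0.3, 2.9]
width: 0.0153
gripper_force: 25.0
```

```bash
cat > tab.py <<'E'
import numpy as np,sys
q0,q1,n=float(sys.argv[1]),float(sys.argv[2]),10
X=np.array([.9914,.1305])
for q in np.linspace(q0,q1,n+1)[1:]:
    a=.045*(np.sin(q)-np.sin(q0))/.25; print(round(q,2),[round(float(v),3) for v in (a*X[0],a*X[1],.045*(np.cos(q)-np.cos(q0))/.25)])
E
python3 tab.py 1.38 2.38
```

```text
1.48 [0.003, 0.0, -0.018]
1.58 [0.003, 0.0, -0.036]
1.68 [0.002, 0.0, -0.054]
1.78 [-0.001, -0.0, -0.072]
1.88 [-0.005, -0.001, -0.089]
1.98 [-0.011, -0.002, -0.106]
2.08 [-0.019, -0.003, -0.122]
2.18 [-0.029, -0.004, -0.137]
2.28 [-0.04, -0.005, -0.151]
2.38 [-0.052, -0.007, -0.164]
```

Call:
apply_moves(steps=[{"translation": [0.003,0,-0.018],"rotation": [0,0,0]},{"translation": [0.003,0,-0.036],"rotation": [0,0,0]},{"translation": [0.002,0,-0.054],"rotation": [0,0,0]},{"translation": [-0.001,0,-0.072],"rotation": [0,0,0]},{"translation": [-0.005,-0.001,-0.089],"rotation": [0,0,0]},{"translation": [-0.011,-0.002,-0.106],"rotation": [0,0,0]},{"translation": [-0.019,-0.003,-0.122],"rotation": [0,0,0]},{"translation": [-0.029,-0.004,-0.137],"rotation": [0,0,0]},{"translation": [-0.04,-0.005,-0.151],"rotation": [0,0,0]},{"translation": [-0.052,-0.007,-0.164],"rotation": [0,0,0]}])

```text
t: 5.15
eef_pos: [0.6418, -0.1228, 0.0404]
ee_rot: [-3.14, -0.0, -1.44]
force: [3.8, 2.7, 2.2]
width: 0.0155
gripper_force: 25.0
```

```bash
python3 -c "
from station import *
s=get_state();print(s['eef_pos'],s['force'],s['moment'])"; for a in "2.38 3.88" "3.88 5.38" "5.38 6.88"; do python3 tab.py $a; done
```

```text
[ 0.64178596 -0.12282681  0.0404351 ] [3.84882023 2.70904319 2.23028003] [ 0.86338038 -1.50388177 -0.09023745]
2.53 [-0.021, -0.003, -0.017]
2.68 [-0.044, -0.006, -0.031]
2.83 [-0.068, -0.009, -0.041]
2.98 [-0.094, -0.012, -0.047]
3.13 [-0.121, -0.016, -0.05]
3.28 [-0.148, -0.019, -0.048]
3.43 [-0.174, -0.023, -0.042]
3.58 [-0.199, -0.026, -0.033]
3.73 [-0.222, -0.029, -0.019]
3.88 [-0.243, -0.032, -0.003]
4.03 [-0.018, -0.002, 0.02]
4.18 [-0.034, -0.004, 0.042]
4.33 [-0.045, -0.006, 0.066]
4.48 [-0.054, -0.007, 0.092]
4.63 [-0.058, -0.008, 0.118]
4.78 [-0.058, -0.008, 0.145]
4.93 [-0.054, -0.007, 0.172]
5.08 [-0.046, -0.006, 0.198]
5.23 [-0.035, -0.005, 0.222]
5.38 [-0.02, -0.003, 0.245]
5.53 [0.018, 0.002, 0.02]
5.68 [0.039, 0.005, 0.037]
5.83 [0.062, 0.008, 0.05]
5.98 [0.087, 0.011, 0.06]
6.13 [0.113, 0.015, 0.066]
6.28 [0.14, 0.018, 0.069]
6.43 [0.166, 0.022, 0.067]
6.58 [0.192, 0.025, 0.061]
6.73 [0.217, 0.029, 0.051]
6.88 [0.24, 0.032, 0.037]
```

Call:
apply_moves(steps=[{"translation": [-0.021,-0.003,-0.017],"rotation": [0,0,0]},{"translation": [-0.044,-0.006,-0.031],"rotation": [0,0,0]},{"translation": [-0.068,-0.009,-0.041],"rotation": [0,0,0]},{"translation": [-0.094,-0.012,-0.047],"rotation": [0,0,0]},{"translation": [-0.121,-0.016,-0.05],"rotation": [0,0,0]},{"translation": [-0.148,-0.019,-0.048],"rotation": [0,0,0]},{"translation": [-0.174,-0.023,-0.042],"rotation": [0,0,0]},{"translation": [-0.199,-0.026,-0.033],"rotation": [0,0,0]},{"translation": [-0.222,-0.029,-0.019],"rotation": [0,0,0]},{"translation": [-0.243,-0.032,-0.003],"rotation": [0,0,0]}])

```text
t: 5.98
eef_pos: [0.58, -0.1305, 0.0391]
ee_rot: [-3.141, 0.001, -1.441]
force: [5.6, 4.7, -2.2]
width: 0.0146
gripper_force: 25.0
```

Call:
apply_moves(steps=[{"translation": [-0.018,-0.002,0.02],"rotation": [0,0,0]},{"translation": [-0.034,-0.004,0.042],"rotation": [0,0,0]},{"translation": [-0.045,-0.006,0.066],"rotation": [0,0,0]},{"translation": [-0.054,-0.007,0.092],"rotation": [0,0,0]},{"translation": [-0.058,-0.008,0.118],"rotation": [0,0,0]},{"translation": [-0.058,-0.008,0.145],"rotation": [0,0,0]},{"translation": [-0.054,-0.007,0.172],"rotation": [0,0,0]},{"translation": [-0.046,-0.006,0.198],"rotation": [0,0,0]},{"translation": [-0.035,-0.005,0.222],"rotation": [0,0,0]},{"translation": [-0.02,-0.003,0.245],"rotation": [0,0,0]}])

```text
t: 6.82
eef_pos: [0.5738, -0.131, 0.0992]
ee_rot: [3.139, 0.002, -1.441]
force: [4.4, 3.0, -11.7]
width: 0.0152
gripper_force: 25.0
```

Call:
apply_moves(steps=[{"translation": [0.02,0.002,0.016],"rotation": [0,0,0]},{"translation": [0.043,0.005,0.033],"rotation": [0,0,0]},{"translation": [0.066,0.008,0.046],"rotation": [0,0,0]},{"translation": [0.091,0.011,0.055],"rotation": [0,0,0]},{"translation": [0.117,0.015,0.06],"rotation": [0,0,0]},{"translation": [0.144,0.018,0.063],"rotation": [0,0,0]},{"translation": [0.17,0.022,0.061],"rotation": [0,0,0]},{"translation": [0.196,0.025,0.055],"rotation": [0,0,0]},{"translation": [0.221,0.029,0.045],"rotation": [0,0,0]},{"translation": [0.244,0.032,0.031],"rotation": [0,0,0]}])

```text
t: 7.65
eef_pos: [0.6354, -0.1237, 0.1092]
ee_rot: [3.14, 0.0, -1.44]
force: [-3.6, 3.6, 5.5]
width: 0.0154
gripper_force: 25.0
```

```bash
for a in "6.88 8.08" "8.08 9.28"; do python3 tab.py $a; done; python3 -c "
from h import *
s=get_state();print(s['eef_pos'],s['force'])
a=cv2.resize(grab_frame('side')[155:275,225:355],None,fx=4,fy=4);b=cv2.resize(grab_frame('scene')[180:280,190:350],None,fx=3,fy=3)
c=np.zeros((480,800,3),np.uint8);c[:480,:520]=a;cv2.imwrite('pics/s2.png',a)"
```

```text
7.0 [0.017, 0.002, -0.013]
7.12 [0.032, 0.004, -0.028]
7.24 [0.046, 0.006, -0.045]
7.36 [0.057, 0.007, -0.064]
7.48 [0.066, 0.009, -0.083]
7.6 [0.072, 0.01, -0.104]
7.72 [0.077, 0.01, -0.125]
7.84 [0.078, 0.01, -0.146]
7.96 [0.077, 0.01, -0.168]
8.08 [0.074, 0.01, -0.189]
8.2 [-0.006, -0.001, -0.021]
8.32 [-0.014, -0.002, -0.041]
8.44 [-0.025, -0.003, -0.059]
8.56 [-0.038, -0.005, -0.076]
8.68 [-0.053, -0.007, -0.092]
8.8 [-0.07, -0.009, -0.106]
8.92 [-0.088, -0.012, -0.117]
9.04 [-0.107, -0.014, -0.127]
9.16 [-0.127, -0.017, -0.133]
9.28 [-0.148, -0.02, -0.138]
[ 0.6353787  -0.12369834  0.10921793] [-3.58921108  3.56659852  5.45886448]
```

View pics/s2.png

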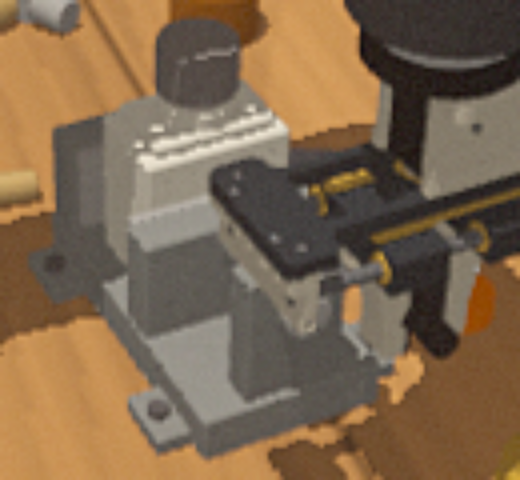

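Call:
apply_moves(steps=[{"translation": [0.017,0.002,-0.013],"rotation": [0,0,0]},{"translation": [0.032,0.004,-0.028],"rotation": [0,0,0]},{"translation": [0.046,0.006,-0.045],"rotation": [0,0,0]},{"translation": [0.057,0.007,-0.064],"rotation": [0,0,0]},{"translation": [0.066,0.009,-0.083],"rotation": [0,0,0]},{"translation": [0.072,0.01,-0.104],"rotation": [0,0,0]},{"translation": [0.077,0.01,-0.125],"rotation": [0,0,0]},{"translation": [0.078,0.01,-0.146],"rotation": [0,0,0]},{"translation": [0.077,0.01,-0.168],"rotation": [0,0,0]},{"translation": [0.074,0.01,-0.189],"rotation": [0,0,0]}])

```text
t: 8.58
eef_pos: [0.6538, -0.1213, 0.061]
ee_rot: [3.14, 0.0, -1.44]
force: [-5.9, 3.9, 7.4]
width: 0.0153
gripper_force: 25.0
```

Call:
apply_moves(steps=[{"translation": [-0.006,-0.001,-0.021],"rotation": [0,0,0]},{"translation": [-0.014,-0.002,-0.041],"rotation": [0,0,0]},{"translation": [-0.025,-0.003,-0.059],"rotation": [0,0,0]},{"translation": [-0.038,-0.005,-0.076],"rotation": [0,0,0]},{"translation": [-0.053,-0.007,-0.092],"rotation": [0,0,0]},{"translation": [-0.07,-0.009,-0.106],"rotation": [0,0,0]},{"translation": [-0.088,-0.012,-0.117],"rotation": [0,0,0]},{"translation": [-0.107,-0.014,-0.127],"rotation": [0,0,0]},{"translation": [-0.127,-0.017,-0.133],"rotation": [0,0,0]},{"translation": [-0.148,-0.02,-0.138],"rotation": [0,0,0]}])

```text
t: 9.42
eef_pos: [0.6219, -0.1254, 0.0287]
ee_rot: [-3.133, -0.001, -1.439]
force: [6.6, 7.0, 3.1]
width: 0.0152
gripper_force: 25.0
```

Call:
apply_moves(steps=[{"translation": [-0.011,-0.001,-0.001],"rotation": [0,0,0]},{"translation": [-0.021,-0.003,-0.002],"rotation": [0,0,0]},{"translation": [-0.021,-0.003,-0.002],"rotation": [0,0,0]},{"translation": [-0.021,-0.003,-0.002],"rotation": [0,0,0]},{"translation": [-0.021,-0.003,-0.002],"rotation": [0,0,0]},{"translation": [-0.021,-0.003,-0.002],"rotation": [0,0,0]},{"translation": [-0.021,-0.003,-0.002],"rotation": [0,0,0]},{"translation": [-0.021,-0.003,-0.002],"rotation": [0,0,0]},{"translation": [-0.021,-0.003,-0.002],"rotation": [0,0,0]},{"translation": [-0.021,-0.003,-0.002],"rotation": [0,0,0]}])

```text
t: 10.25
eef_pos: [0.6161, -0.1261, 0.0276]
ee_rot: [-3.135, -0.0, -1.439]
force: [4.5, 7.1, 2.2]
width: 0.0153
gripper_force: 25.0
```

Call:
apply_moves(steps=[{"translation": [0,0,0],"rotation": [0,0,0]},{"translation": [0,0,0],"rotation": [0,0,0]},{"translation": [0,0,0],"rotation": [0,0,0]},{"translation": [0,0,0],"rotation": [0,0,0]},{"translation": [0,0,0.05],"rotation": [0,0,0]},{"translation": [0,0,0.17],"rotation": [0,0,0]},{"translation": [0,0,0.33],"rotation": [0,0,0]},{"translation": [0,0,0.49],"rotation": [0,0,0]},{"translation": [0,0,0.65],"rotation": [0,0,0]},{"translation": [0,0,0.8],"rotation": [0,0,0]}], jaw=-0.1)

```text
t: 11.08
eef_pos: [0.612, -0.1275, 0.2289]
ee_rot: [-3.141, -0.0, -1.441]
force: [0.7, -0.4, -0.4]
width: 0.0481
gripper_force: 0.0
```

Call:
apply_moves(steps=[{"translation": [0,0,0.05],"rotation": [0,0,0]},{"translation": [0,0,0.1],"rotation": [0,0,0]},{"translation": [0,0.05,0.15],"rotation": [0,0,0]},{"translation": [0,0.1,0.15],"rotation": [0,0,0]},{"translation": [0,0.15,0.15],"rotation": [0,0,0]},{"translation": [0,0.2,0.15],"rotation": [0,0,0]},{"translation": [0,0.2,0.15],"rotation": [0,0,0]},{"translation": [0,0.2,0.15],"rotation": [0,0,0]},{"translation": [0,0.2,0.15],"rotation": [0,0,0]},{"translation": [0,0.2,0.15],"rotation": [0,0,0]}], jaw=-1)

```text
t: 11.92
eef_pos: [0.6123, -0.077, 0.2635]
ee_rot: [3.141, -0.0, -1.44]
force: [0.1, -0.5, -0.2]
width: 0.0877
gripper_force: 0.0
```

```bash
python3 - <<'E'
from h import *
import json
for n in ['wrist','side','scene']:
    m=camera_model(n); f=grab_frame(n); cv2.imwrite(f"pics/{n}3.png",f)
    if n=='wrist': json.dump({k:np.asarray(v).tolist() for k,v in m.items()},open('w3.json','w'))
    print(n,proj(n,[.5924,.0711,.175],m))
w,s,c=[cv2.imread(f'pics/{n}3.png') for n in ('wrist','side','scene')]
b=np.zeros((600,800,3),np.uint8)
b[:300,:400]=cv2.resize(w,(400,300)); b[:360,400:800]=cv2.resize(s[165:255,230:330],(400,360))
b[360:600,400:800]=cv2.resize(c[180:240,250:350],(400,240)); cv2.imwrite('pics/m3.png',b)
E
```

```text
wrist [278.34280536 378.31131349]
side [273.64010285 163.61724425]
scene [298.27485612 195.01410213]
```

View pics/m3.png

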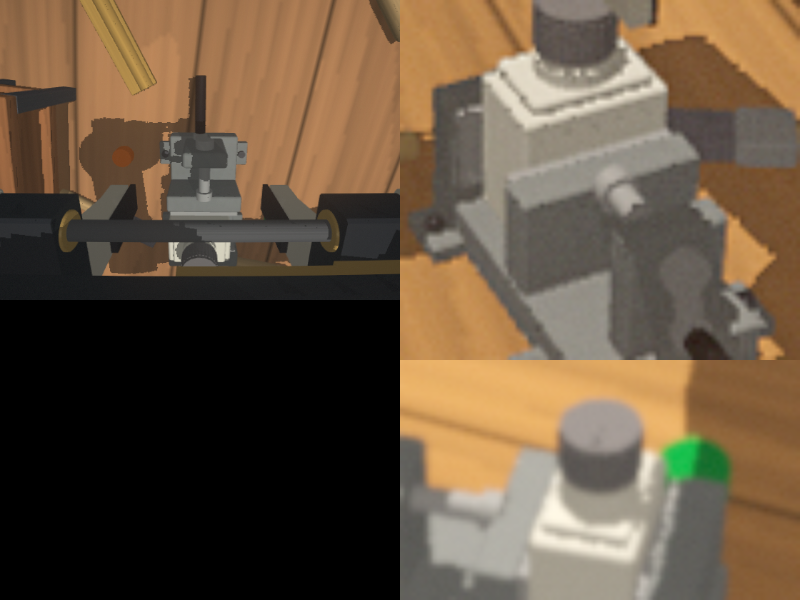

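```bash
python3 - <<'E'
from h import *
np.set_printoptions(precision=4,suppress=True)
for n,(x0,y0,x1,y1) in {'scene':(280,185,320,222),'side':(255,155,295,190)}.items():
    for k in ('0','3'):
        f=cv2.imread(f'pics/{n}{k}.png')[y0:y1,x0:x1]; hsv=cv2.cvtColor(f,cv2.COLOR_BGR2HSV)
        M=((hsv[...,1]<75)&(hsv[...,2]<165)&(hsv[...,2]>40)).astype(np.uint8)
        print(n,k); 
        for r in range(0,y1-y0,3):
            s=np.where(M[r])[0]; print(y0+r, (s.min()+x0,s.max()+x0,len(s)) if len(s) else '-', f[r,(300 if n=='scene' else 274)-x0])
E
```

```text
scene 0
185 - [ 91 156 211]
188 - [104 166 217]
191 (np.int64(295), np.int64(302), 8) [142 149 159]
194 (np.int64(290), np.int64(307), 18) [144 150 158]
197 (np.int64(289), np.int64(308), 20) [144 149 158]
200 (np.int64(289), np.int64(308), 20) [141 148 156]
203 (np.int64(289), np.int64(308), 20) [101 106 113]
206 (np.int64(288), np.int64(308), 21) [75 80 85]
209 (np.int64(285), np.int64(315), 22) [77 80 85]
212 (np.int64(280), np.int64(316), 24) [ 88  96 103]
215 (np.int64(283), np.int64(319), 23) [135 149 156]
218 (np.int64(282), np.int64(318), 20) [133 149 155]
221 (np.int64(311), np.int64(317), 4) [179 198 206]
scene 3
185 - [ 95 164 221]
188 - [110 174 228]
191 - [149 156 166]
194 - [151 157 166]
197 (np.int64(291), np.int64(309), 5) [144 150 158]
200 (np.int64(290), np.int64(309), 12) [143 149 158]
203 (np.int64(289), np.int64(309), 21) [107 113 121]
206 (np.int64(289), np.int64(315), 22) [81 85 91]
209 (np.int64(291), np.int64(315), 20) [82 86 92]
212 (np.int64(291), np.int64(319), 24) [ 92 100 104]
215 (np.int64(292), np.int64(319), 23) [142 156 163]
218 (np.int64(295), np.in
[... 579 characters left out ...]
) [124 137 147]
188 (np.int64(259), np.int64(287), 7) [171 189 197]
side 3
155 (np.int64(281), np.int64(293), 13) [ 31  86 141]
158 (np.int64(282), np.int64(292), 11) [ 58  82 120]
161 (np.int64(265), np.int64(291), 27) [116 125 137]
164 (np.int64(263), np.int64(293), 31) [114 122 133]
167 (np.int64(263), np.int64(292), 30) [117 126 137]
170 (np.int64(263), np.int64(292), 28) [ 88  95 105]
173 (np.int64(263), np.int64(283), 21) [78 83 93]
176 (np.int64(264), np.int64(284), 21) [71 79 87]
179 (np.int64(265), np.int64(290), 23) [75 82 89]
182 (np.int64(264), np.int64(284), 17) [158 176 185]
185 (np.int64(268), np.int64(292), 16) [130 145 154]
188 (np.int64(279), np.int64(283), 5) [197 213 223]
```

```bash
python3 - <<'E'
from h import *
np.set_printoptions(precision=4,suppress=True)
a=("scene",299.3,196.3);b=("side",273.6,164.8)
print(*tri(a,b),plane(*a,.175),plane(*b,.175))
E
```

```text
[0.5924 0.073  0.1713] [np.float64(0.7), np.float64(0.7)] [0.5956 0.0747 0.175 ] [0.5907 0.0666 0.175 ]
```

Call:
apply_moves(steps=[{"translation": [-0.008,0.075,0.03],"rotation": [0,0,0]},{"translation": [-0.016,0.15,0.06],"rotation": [0,0,0]},{"translation": [-0.024,0.225,0.08],"rotation": [0,0,0]},{"translation": [-0.032,0.3,0.08],"rotation": [0,0,0]},{"translation": [-0.04,0.4,0.08],"rotation": [0,0,0]},{"translation": [-0.05,0.5,0.08],"rotation": [0,0,0]},{"translation": [-0.06,0.6,0.08],"rotation": [0,0,0]},{"translation": [-0.07,0.7,0.08],"rotation": [0,0,0]},{"translation": [-0.08,0.75,0.08],"rotation": [0,0,0]},{"translation": [-0.08,0.75,0.08],"rotation": [0,0,0]}])

```text
t: 12.9
eef_pos: [0.5922, 0.1125, 0.2839]
ee_rot: [3.142, 0.0, -1.438]
force: [-0.1, -0.1, -0.1]
width: 0.0873
gripper_force: 0.0
```

```bash
python3 - <<'E'
from h import *
import json
s=get_state();print(s['eef_pos'])
m=camera_model('wrist'); f=grab_frame('wrist'); cv2.imwrite("pics/w4.png",f)
json.dump({k:np.asarray(v).tolist() for k,v in m.items()},open('w4.json','w'))
print(proj('wrist',[.592,.073,.175],m))
E
```

```text
[0.59216148 0.11246213 0.28392297]
[285.07387347 159.1659529 ]
```

View pics/w4.png

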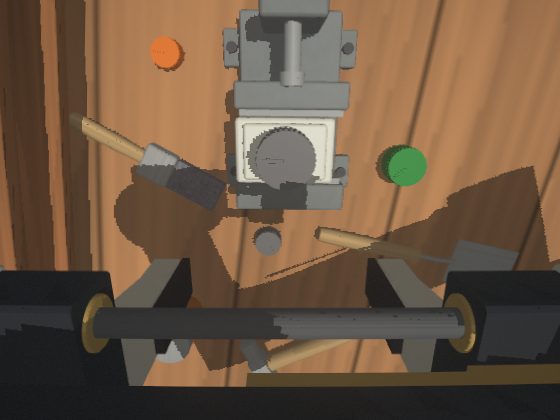

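Call:
apply_moves(steps=[{"translation": [0,-0.05,0],"rotation": [0,0,0]},{"translation": [0,-0.1,-0.03],"rotation": [0,0,0]},{"translation": [0,-0.15,-0.08],"rotation": [0,0,0]},{"translation": [0,-0.15,-0.16],"rotation": [0,0,0]},{"translation": [0,-0.15,-0.24],"rotation": [0,0,0]},{"translation": [0,-0.15,-0.32],"rotation": [0,0,0]},{"translation": [0,-0.15,-0.4],"rotation": [0,0,0]},{"translation": [0,-0.15,-0.48],"rotation": [0,0,0]},{"translation": [0,-0.15,-0.54],"rotation": [0,0,0]},{"translation": [0,-0.15,-0.54],"rotation": [0,0,0]}])

```text
t: 13.78
eef_pos: [0.5902, 0.0702, 0.1452]
ee_rot: [3.136, -0.001, -1.443]
force: [-0.8, -0.0, -0.4]
width: 0.0876
gripper_force: 0.0
```

Call:
apply_moves(steps=[{"translation": [0,0,0],"rotation": [0,0,0]},{"translation": [0,0,0],"rotation": [0,0,0]},{"translation": [0,0,0],"rotation": [0,0,0]},{"translation": [0,0,0],"rotation": [0,0,0]},{"translation": [0,0,0],"rotation": [0,0,0]},{"translation": [0,0,0],"rotation": [0,0,0]},{"translation": [0,0,0],"rotation": [0,0,0]},{"translation": [0,0,0],"rotation": [0,0,0]},{"translation": [0,0,0],"rotation": [0,0,0]},{"translation": [0,0,0],"rotation": [0,0,0]}], jaw=1, newtons=35)

```text
t: 14.62
eef_pos: [0.5923, 0.0731, 0.1494]
ee_rot: [-3.142, -0.0, -1.44]
force: [-2.7, 1.2, 4.6]
width: 0.0464
gripper_force: 35.0
```

Call:
apply_moves(steps=[{"translation": [0,0,-0.005],"rotation": [0,0,0]},{"translation": [0,0,-0.01],"rotation": [0,0,0]},{"translation": [0,0,-0.015],"rotation": [0,0,0]},{"translation": [0,0,-0.02],"rotation": [0,0,0]},{"translation": [0,0,-0.025],"rotation": [0,0,0]},{"translation": [0,0,-0.028],"rotation": [0,0,0]},{"translation": [0,0,-0.028],"rotation": [0,0,0]},{"translation": [0,0,-0.028],"rotation": [0,0,0]},{"translation": [0,0,-0.028],"rotation": [0,0,0]},{"translation": [0,0,-0.028],"rotation": [0,0,0]}])

```text
t: 15.45
eef_pos: [0.5926, 0.0731, 0.1443]
ee_rot: [-3.14, -0.0, -1.44]
force: [-8.0, 1.1, 17.8]
width: 0.0464
gripper_force: 35.0
```

Call:
apply_moves(steps=[{"translation": [-0.001,0,0],"rotation": [0,0,0.1]},{"translation": [-0.002,0,0],"rotation": [0,0,0.2]},{"translation": [-0.002,0,0],"rotation": [0,0,0.3]},{"translation": [-0.002,0,0],"rotation": [0,0,0.4]},{"translation": [-0.002,0,0],"rotation": [0,0,0.5]},{"translation": [-0.002,0,0],"rotation": [0,0,0.6]},{"translation": [-0.002,0,0],"rotation": [0,0,0.7]},{"translation": [-0.002,0,0],"rotation": [0,0,0.8]},{"translation": [-0.002,0,0],"rotation": [0,0,0.9]},{"translation": [-0.002,0,0],"rotation": [0,0,1]}])

```text
t: 16.28
eef_pos: [0.5932, 0.0731, 0.1443]
ee_rot: [-3.139, -0.002, -0.913]
force: [-3.3, -0.4, 15.5]
width: 0.046
gripper_force: 35.0
```

Call:
apply_moves(steps=[{"translation": [0,0,0],"rotation": [0,0,0.1]},{"translation": [0,0,0],"rotation": [0,0,0.2]},{"translation": [0,0,0],"rotation": [0,0,0.3]},{"translation": [0,0,0],"rotation": [0,0,0.4]},{"translation": [0,0,0],"rotation": [0,0,0.5]},{"translation": [0,0,0],"rotation": [0,0,0.6]},{"translation": [0,0,0],"rotation": [0,0,0.7]},{"translation": [0,0,0],"rotation": [0,0,0.8]},{"translation": [0,0,0],"rotation": [0,0,0.9]},{"translation": [0,0,0],"rotation": [0,0,1]}])

```text
t: 17.12
eef_pos: [0.593, 0.0729, 0.1443]
ee_rot: [-3.141, -0.003, -0.39]
force: [-5.0, -0.5, 15.1]
width: 0.0465
gripper_force: 35.0
```

```bash
python3 - <<'E'
from h import *
s=get_state();print(s['eef_pos'],s['ee_rot'],s['force'],s['moment'])
a=[cv2.resize(grab_frame('side')[140:210,235:315],(400,350)),cv2.resize(cv2.imread('pics/side3.png')[140:210,235:315],(400,350))]
cv2.imwrite('pics/s5.png',np.hstack(a))
E
```

```text
[0.59295674 0.07292936 0.14430143] [-3.14060614e+00 -2.72228143e-03 -3.89956495e-01] [-4.96588577 -0.53483651 15.06577506] [-0.36795403  1.64692952 -0.10274988]
```

View pics/s5.png

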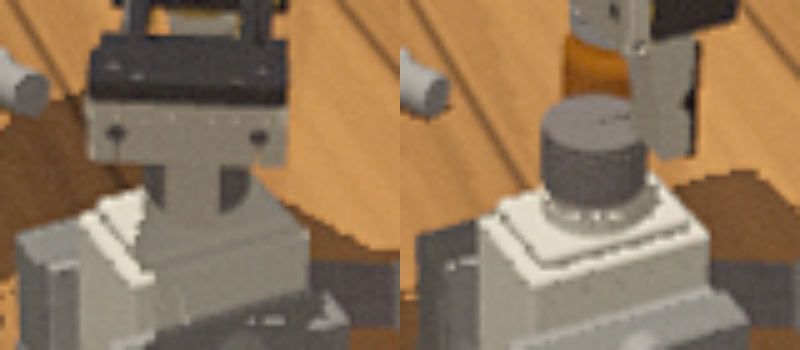

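Call:
apply_moves(steps=[{"translation": [0,0,0.006],"rotation": [0,0,0]},{"translation": [0,0,0.012],"rotation": [0,0,0]},{"translation": [0,0,0.018],"rotation": [0,0,0]},{"translation": [0,0,0.024],"rotation": [0,0,0]},{"translation": [0,0,0.03],"rotation": [0,0,0]},{"translation": [0,0,0.036],"rotation": [0,0,0]},{"translation": [0,0,0.042],"rotation": [0,0,0]},{"translation": [0,0,0.048],"rotation": [0,0,0]},{"translation": [0,0,0.048],"rotation": [0,0,0]},{"translation": [0,0,0.048],"rotation": [0,0,0]}])

```text
t: 18.0
eef_pos: [0.5916, 0.0731, 0.1536]
ee_rot: [3.141, 0.001, -0.393]
force: [0.2, 0.2, -0.4]
width: 0.0464
gripper_force: 35.0
```

Call:
apply_moves(steps=[{"translation": [0,0,0.03],"rotation": [0,0,0]},{"translation": [0,0,0.07],"rotation": [0,0,0]},{"translation": [0,0,0.11],"rotation": [0,0,0]},{"translation": [0,0,0.16],"rotation": [0,0,0]},{"translation": [0,0,0.21],"rotation": [0,0,0]},{"translation": [0,0,0.26],"rotation": [0,0,0]},{"translation": [0,0,0.3],"rotation": [0,0,0]},{"translation": [0,0,0.33],"rotation": [0,0,0]},{"translation": [0,0,0.34],"rotation": [0,0,0]},{"translation": [0,0,0.34],"rotation": [0,0,0]}])

```text
t: 18.83
eef_pos: [0.5922, 0.0732, 0.24]
ee_rot: [-3.141, -0.001, -0.393]
force: [-0.5, -0.1, -0.4]
width: 0.0463
gripper_force: 35.0
```

Call:
apply_moves(steps=[{"translation": [0,0,0],"rotation": [0,0,0]},{"translation": [0,0,0],"rotation": [0,0,0]},{"translation": [0,0,0],"rotation": [0,0,0]},{"translation": [0,0,0],"rotation": [0,0,0]},{"translation": [0,0,0],"rotation": [0,0,0]},{"translation": [0,0,0],"rotation": [0,0,0]},{"translation": [0,0,0],"rotation": [0,0,0]},{"translation": [0,0,0],"rotation": [0,0,0]},{"translation": [0,0,0],"rotation": [0,0,0]},{"translation": [0,0,0],"rotation": [0,0,0]}])

```text
t: 19.67
eef_pos: [0.5919, 0.073, 0.2391]
ee_rot: [-3.142, -0.0, -0.393]
force: [-0.1, -0.4, 0.1]
width: 0.0461
gripper_force: 35.0
```

```bash
python3 - <<'E'
from h import *
cv2.imwrite('pics/e.png',np.hstack([cv2.resize(grab_frame('side')[90:270,210:370],(400,450)),cv2.resize(grab_frame('scene')[110:290,220:380],(400,450))]))
E
```

```text
(no output)
```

View pics/e.png

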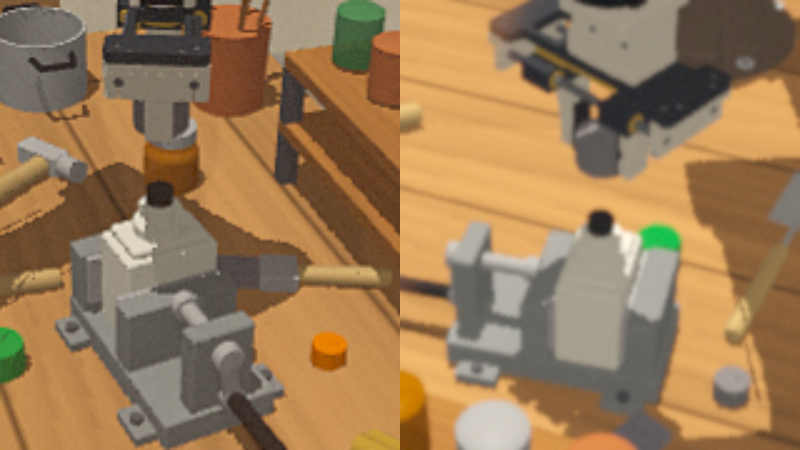

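The cap is level in the gripper, well above the open neck with its black seal (left view about (160,190), right view about (600,222)). The jug is upright between the jaws.

```bash
python3 -c "
from station import *
print(job_done())"
```

```text
the job is handed in; nothing more can be done
None
```

I handed the job in at about 20 s of the 61 s limit, and no verdict came back: the jug is clamped and upright with the handle let go, and the gripper holds the cap level about 9 cm above where it sat.

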